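# Top up the coffee pod dispenser

## Robot

A 6-joint arm with a two-finger parallel gripper is mounted at the origin on the work surface. World frame = base frame: x ahead of the robot, y to its left, z up, the work surface at z = 0. Lengths are in m, angles in rad, forces in N, time in s.
With the tool pointing down it reaches from about 0.35 to 0.975 m from the base axis. Payload 4.9 kg.
Tool frame: the origin (TCP) lies on the front face of the gripper's body, between the roots of the fingers; the fingertips stand ctrl.tip_extent ahead of it and the grasp point (between the pads) lies 54 mm ahead of it (ctrl.tip_extent is the distance from the TCP to the fingertips, in m); z points along the fingers, y is the line along which they close (so a half turn about z gives the same grasp; the last joint's range is limited). The gripper opens to 85 mm and grips with 20 to 120 N. Pads are 22 mm wide; open, the fingers measure 114 mm over their backs; the gripper's body (76 mm by 85 mm) begins 54 mm behind the grasp point. The pads swing forward as they close: fully open they stand 13 mm farther back than shut.
Start: joints at [1.148, 0.053, 1.613, -0, 1.476, -0.119], TCP at [0.187, 0.596, 0.304] pointing down, gripper open.
Joint ranges: [-3.01, 3.01], [-1.01, 2.22], [0.06, 2.58], [-1.02, 4.17], [0.09, 2.62], [-3.14, 3.14]. Speed limits (rad/s): [2.57, 2.57, 3.14, 3.14, 3.14, 3.14].

## Interface

Orientations are given as a rotation vector (axis times angle).
In Python, from station import ctrl gives the robot as it stands.
- The arm moves only by the tool apply_moves, never from a script. Its argument "rows" is one flat list of numbers, 6 for each row, row after row: the shift along the tool's x, y, z normalised to -1 to 1, where 1 is 0.6 m, then the turn, a rotation vector about the tool's x, y, z normalised to -1 to 1, where 1 is 90 degrees. A call has 1 to 20 rows; each row is the pose to reach, as a shift and turn from the pose commanded when the call began, along the tool's axes at that moment; what a row does not reach only later rows make up. A row lasts 1/10 s, in which the tool goes at most 50 mm and 8.59 degrees, less where a joint would pass 70% of its speed; a pose out of reach is approached as far as the arm can. A call with a number of a shift or a turn outside -1 to 1 is refused whole. A call with a gripper value outside its range is refused whole. "grip" is the opening, from 0 (shut) to 1 (fully open), set as the call begins (left out, the last holds). The fingers move at their own pace and stop on an object; "grip_force" is the grip in N (left out, the last holds). Time passes only in rows, so rows that repeat a pose let the fingers close. It gives the time, the measured TCP pose, the force, the opening and the grip force at its end, in the units of the state.
- ctrl.get_obs(): the state, without advancing time (a new reading comes with each control period).
- ctrl.get_image(name): name is "side" or "top" or "wrist"; returns (picture, depth): 384x512x3 uint8, blue, green, red; 384x512 float32, m along the optical axis (not along the pixel's ray), 0 where there is no reading.
- ctrl.camera_model(name): a dict with "mtx" (3x3 intrinsics, pixels), "R" (3x3) and "t" (3): a world point X has camera coordinates R X + t; the wrist camera has in their place "tool_from_camera" (4x4, takes a point from camera to tool coordinates, whose origin is the TCP and whose axes are the flange's). Camera axes: x right, y down, z forward; pixel columns grow to the right and rows downward; lengths in m; the calibration is good to about 2 mm. A picture is of the moment at which its call begins: read the wrist's pose just before it. camera_model takes no time and is no camera call.
- ctrl.finish_job(): hands the job in; it is judged then, once.
The state is a dict: "t": time; "q": joint angles; "dq": joint speeds; "effort": joint torques, N m; "tool_pos": TCP position; "tool_rot": TCP orientation; "contact_force": force on the tool from outside, world axes, zero at the start; "wrist_torque": the same for the moment, N m; "opening": finger opening in m; "grip_force": force on a finger pad.
Only numpy, scipy, OpenCV 4.12 (cv2) and the standard library are available. Lean on these libraries where they do the work, as an engineer would, in place of code of your own. Each camera call takes 0.05 s, during which the arm holds its last target. There are 200 camera calls.

## Task

Put the large coffee pod that stands loose on the worktop into the wire pod dispenser, upright on top of the pod that is already there, then push the pile down until the lid of the new pod is flush with or below the dispenser's top ring, and let go.

Things in the scene. Friction and masses are not known exactly. Their poses are not given: they have to be found in the camera images.
- pod: The loose large coffee pod: closed dark brown tapered cup, flat silver foil lid, 44 mm tall, foot 38 mm across, lid flange 51 mm across and 3.5 mm thick at its top, about 18 g, rigid. Stands upright on the worktop; grip it from above by the flange. Two like but smaller capsules (37 mm across, 28 mm tall) near it are not wanted. Origin: centre of its foot; z up through the lid.
- dispenser: Pod dispenser, fixed: dark round base (116 mm across, 38 high) with a round cage of six wires, 66 mm clear inside, flaring over the top 20 mm to a ring 85 mm clear, 95 outside, its top 139 mm above the worktop. One large pod like the loose one stands inside on a sprung platform, its lid at the start 10 mm below the ring's top. Origin: on the cage's axis at worktop level; z up.
- platform (a joint): How far the sprung platform in the dispenser is pushed down, m: 0 at the start (top), 0.040 at its rigid bottom stop. A brake holds it where it is left: it does not sink under a pod's weight; pushing takes about 4 N at the top, 7 N at the bottom. A pod set on the pile has its lid 34 mm above the ring's top; at the bottom stop 6 mm below it.

How it is judged:
By the outcome, as a careful person would: the job done as asked, in the order asked, and still so for the second after the job is handed in, with the robot touching nothing.
It also fails if it takes over 35 s, if anything falls off the work surface, if the arm or the gripper's body presses on something with over 40 N, if the wrist force passes 120 N, or if a joint passes its speed limit or range.

## Working session

There is one attempt and no reset: what is moved stays moved. The work goes in short steps, Python scripts to look and compute and a tool call to move; the robot and the scene stay as the last step left them, time stands still between calls to the robot, and variables do not carry over. Pictures are saved under pics/ and viewed, at most 10 in all, crops included, and the job is handed in when it is done.

Besides the shell and the picture viewer there is one more tool, called after "Request:" by a JSON object that holds its "name" and its "arguments", one argument or row to a line. apply_moves: Moves the arm, as the interface text tells. Its arguments: {"type":"object","properties":{"rows":{"type":"array","items":{"type":"number"}},"grip":{"type":"number"},"grip_force":{"type":"number"}},"required":["rows"]}

```bash
mkdir -p pics; ls
cat > h.py <<'E'
import numpy as np, cv2
from scipy.spatial.transform import Rotation as Ro
from station import ctrl
def cloud(name):
    o=ctrl.get_obs(); im,d=ctrl.get_image(name); m=ctrl.camera_model(name)
    v,u=np.mgrid[:384,:512]; K=m["mtx"]
    c=np.stack([(u-K[0,2])/K[0,0]*d,(v-K[1,2])/K[1,1]*d,d],-1)
    if "R" in m: X=(c-m["t"])@m["R"]
    else:
        T=m["tool_from_camera"]; X=(c@T[:3,:3].T+T[:3,3])@Ro.from_rotvec(o["tool_rot"]).as_matrix().T+o["tool_pos"]
    X[d==0]=np.nan
    return im,X
E
python3 - <<'E'
from h import *
print(ctrl.get_obs(),ctrl.tip_extent)
print(Ro.from_rotvec(ctrl.get_obs()["tool_rot"]).as_matrix().round(3))
im,X=cloud("top");im2,X2=cloud("side")
np.save("top.npy",X);np.save("side.npy",X2)
cv2.imwrite("pics/a.png",np.hstack([im,im2])[:, :]) 
cv2.imwrite("pics/top.png",im);cv2.imwrite("pics/side.png",im2)
E
```

```text
pics
{'t': 0.0, 'q': array([ 1.14798600e+00,  5.33274186e-02,  1.61429887e+00, -2.81099027e-06,
        1.47599780e+00, -1.19029547e-01]), 'dq': array([ 0.00083334,  0.00025273,  0.00102034, -0.00141151, -0.00176261,
       -0.00199092]), 'effort': array([ 5.89436549e-04, -3.93676078e+01, -3.70179963e+01, -2.72645548e-05,
        6.91347013e-03, -1.69813842e-05]), 'tool_pos': array([0.18677653, 0.5959382 , 0.30267821]), 'tool_rot': array([-4.75262551e-01, -3.10488677e+00,  3.07522867e-03]), 'contact_force': array([0.43951362, 0.16057545, 0.21597993]), 'wrist_torque': array([ 0.04821081, -0.00304582, -0.02369553]), 'grip_force': 0.0, 'opening': 0.08522812026824103} 0.0726
[[-0.954  0.299 -0.001]
 [ 0.299  0.954 -0.002]
 [ 0.    -0.002 -1.   ]]
```

View pics/top.png

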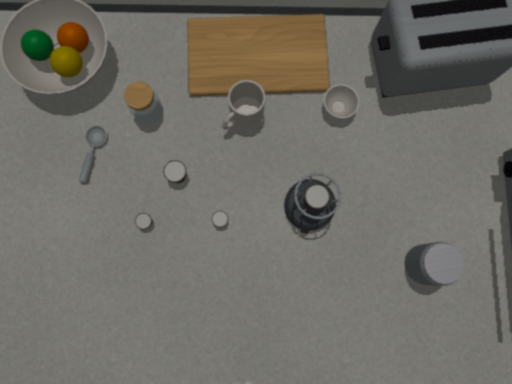

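View pics/side.png

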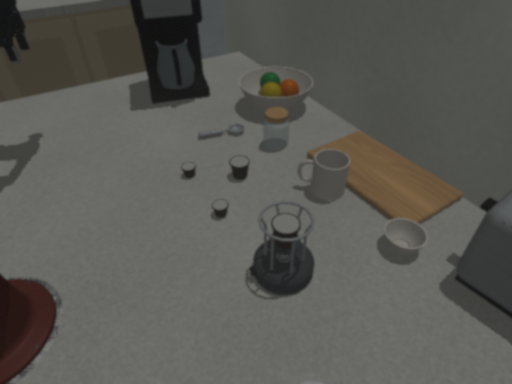

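The top view shows the large pod at about (175,172), with the small capsules at (144,221) and (220,219). The dispenser's ring is at about (318,197), with the seated pod's lid at (317,197). The side view agrees: pod at (240,167), ring at (286,220).

Run:
```python
from h import *
def circ(P):
    A=np.c_[2*P[:,:2],np.ones(len(P))]; b=(P[:,:2]**2).sum(1); s=np.linalg.lstsq(A,b,rcond=None)[0]
    return s[:2], np.sqrt(s[2]+s[:2]@s[:2])
for n,wins in (("top",[("pod",155,195,150,195,.036,.052),("lid",300,335,180,215,.118,.136),("ring",285,350,165,230,.131,.147)]),
               ("side",[("pod",225,255,150,185,.036,.052),("lid",268,304,208,240,.12,.136),("ring",250,325,195,250,.134,.146)])):
    X=np.load(n+".npy")
    for l,a,b,c,d,lo,hi in wins:
        P=X[c:d,a:b].reshape(-1,3);P=P[(P[:,2]>lo)&(P[:,2]<hi)]
        if len(P)<5: print(n,l,len(P));continue
        print(n,l,len(P),P.mean(0).round(4),((P.min(0)+P.max(0))/2).round(4),np.ptp(P,axis=0).round(4),[np.round(k,4) for k in circ(P)])
X=np.load("top.npy")
for u,v in ((144,221),(220,219),(145,105),(246,100),(340,103),(440,262),(175,172),(96,137)): print(u,v,X[v,u].round(3))
```

```text
top pod 405 [0.5686 0.1628 0.0439] [0.5686 0.1628 0.0441] [0.0503 0.0499 0.0105] [array([0.5686, 0.1629]), np.float64(0.0182)]
top lid 535 [ 0.4999 -0.1412  0.1286] [ 0.4982 -0.1409  0.1271] [0.0715 0.0712 0.0174] [array([ 0.5004, -0.1422]), np.float64(0.0205)]
top ring 401 [ 0.4994 -0.141   0.1372] [ 0.4996 -0.1412  0.1366] [0.0919 0.0925 0.0111] [array([ 0.4995, -0.1408]), np.float64(0.0425)]
side pod 227 [0.567  0.1587 0.0438] [0.5685 0.162  0.0416] [0.0519 0.0517 0.011 ] [array([0.5678, 0.1603]), np.float64(0.0188)]
side lid 618 [ 0.4995 -0.1426  0.1289] [ 0.4984 -0.1342  0.128 ] [0.0861 0.067  0.0159] [array([ 0.5012, -0.14  ]), np.float64(0.0214)]
side ring 437 [ 0.498  -0.1446  0.1383] [ 0.4992 -0.1427  0.1378] [0.0932 0.0938 0.0075] [array([ 0.4991, -0.1429]), np.float64(0.0446)]
144 221 [0.457 0.23  0.026]
220 219 [0.463 0.061 0.029]
145 105 [0.7   0.223 0.102]
246 100 [0.754 0.007 0.001]
340 103 [ 0.747 -0.218  0.008]
440 262 [ 0.37  -0.391  0.107]
175 172 [0.566 0.163 0.044]
96 137 [0.657 0.358 0.003]
```

Request:
{"name": "apply_moves", "arguments": {
  "rows": [-0.82,-0.5,0.15,0,0,0,-0.82,-0.5,0.15,0,0,0,-0.82,-0.5,0.15,0,0,0,-0.82,-0.5,0.15,0,0,0,-0.82,-0.5,0.15,0,0,0,-0.82,-0.5,0.15,0,0,0,-0.82,-0.5,0.15,0,0,0,-0.82,-0.5,0.15,0,0,0,-0.82,-0.5,0.15,0,0,0,-0.82,-0.5,0.15,0,0,0,-0.82,-0.5,0.15,0,0,0,-0.82,-0.5,0.15,0,0,0,-0.82,-0.5,0.15,0,0,0,-0.82,-0.5,0.15,0,0,0,-0.82,-0.5,0.15,0,0,0,-0.82,-0.5,0.15,0,0,0]
}}

```text
t: 1.7
tool_pos: [0.566, 0.164, 0.2141]
tool_rot: [0.473, 3.106, 0.0]
contact_force: [0.4, -0.3, 0.7]
opening: 0.0856
grip_force: 0.0
```

```bash
cat >> h.py <<'E'
def to(x,y,z):
    o=ctrl.get_obs(); R=Ro.from_rotvec(o["tool_rot"]).as_matrix()
    print("t",round(o["t"],2),"tcp",o["tool_pos"].round(4),"F",o["contact_force"].round(1),"open",round(o["opening"],4),"move",(R.T@(np.array([x,y,z])-o["tool_pos"])/.6).round(4), "tilt",R[:,2].round(4))
E
python3 - <<'E'
from h import *
im,X=cloud("wrist"); cv2.imwrite("pics/w1.png",im)
P=X.reshape(-1,3); m=(abs(P[:,2]-.044)<.006)&(np.hypot(P[:,0]-.568,P[:,1]-.162)<.045); P=P[m]
print(m.sum(),P.mean(0),(P.min(0)+P.max(0))/2,np.ptp(P,axis=0))
to(.568,.162,.094)
E
```

```text
3240 [0.56786521 0.16524485 0.044459  ] [0.56885835 0.16510047 0.04360544] [0.05123315 0.05056257 0.0064925 ]
t 1.75 tcp [0.566  0.164  0.2141] F [0.3 0.3 0.3] open 0.0855 move [-0.0041 -0.0023  0.2002] tilt [ 2.e-04  2.e-04 -1.e+00]
```

View pics/w1.png

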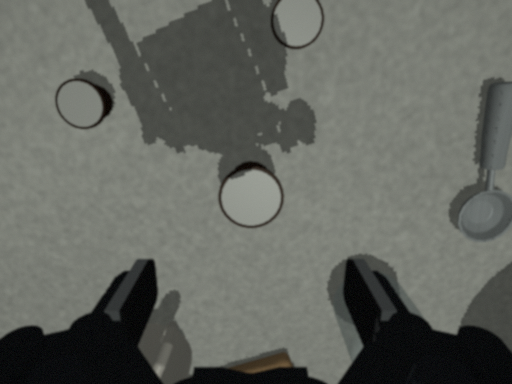

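The wrist view shows the large pod's lid at (251,195), centred between the open fingers (tips at about (150,265) and (352,265)). It measures 51 mm across at 44 mm height, as it should. Next I descend and grip.

Request:
{"name": "apply_moves", "arguments": {
  "rows": [-0.004,0.001,0.05,0,0,0,-0.004,0.001,0.1,0,0,0,-0.004,0.001,0.14,0,0,0,-0.004,0.001,0.17,0,0,0,-0.004,0.001,0.19,0,0,0,-0.004,0.001,0.2,0,0,0,-0.004,0.001,0.2,0,0,0,-0.004,0.001,0.2,0,0,0]
}}

```text
t: 2.55
tool_pos: [0.5698, 0.163, 0.095]
tool_rot: [0.475, 3.104, 0.001]
contact_force: [1.4, 0.2, 0.2]
opening: 0.0852
grip_force: 0.0
```

Request:
{"name": "apply_moves", "arguments": {
  "rows": [0,0,0,0,0,0,0,0,0,0,0,0,0,0,0,0,0,0,0,0,0,0,0,0,0,0,0,0,0,0,0,0,0,0,0,0,0,0,0,0,0,0,0,0,0,0,0,0,0,0,0,0,0,0,0,0,0,0,0,0],
  "grip": 0.5,
  "grip_force": 30
}}

```text
t: 3.55
tool_pos: [0.5697, 0.1628, 0.0951]
tool_rot: [0.475, 3.104, 0.0]
contact_force: [-2.4, -0.5, 6.0]
opening: 0.049
grip_force: 30.4
```

Request:
{"name": "apply_moves", "arguments": {
  "rows": [0,0,-0.01,0,0,0,0,0,-0.03,0,0,0,0,0,-0.06,0,0,0,0,0,-0.1,0,0,0,0,0,-0.15,0,0,0,0,0,-0.2,0,0,0,0,0,-0.25,0,0,0,0,0,-0.29,0,0,0,0,0,-0.32,0,0,0,0,0,-0.33,0,0,0,0,0,-0.33,0,0,0]
}}

```text
t: 4.65
tool_pos: [0.5695, 0.1628, 0.2934]
tool_rot: [0.475, 3.103, 0.001]
contact_force: [0.0, -0.2, -0.3]
opening: 0.0491
grip_force: 31.0
```

Run:
```python
from h import *
im,X=cloud("wrist"); im2,X2=cloud("side")
np.save("w2.npy",X);np.save("s2.npy",X2)
m=ctrl.camera_model("side"); p=ctrl.get_obs()["tool_pos"]-[0,0,.06]
c=m["mtx"]@(m["R"]@p+m["t"]); u,v=(c[:2]/c[2]).astype(int); print(u,v)
s=im2[max(v-70,0):v+70,max(u-70,0):u+70]
s=cv2.resize(s,(384,384))
cv2.imwrite("pics/g.png",cv2.resize(np.hstack([im,s]),(800,343)))
to(.4993,-.1418,.29)
```

```text
235 90
t 4.75 tcp [0.5687 0.1627 0.2908] F [ 0.3 -0.3 -0.1] open 0.0494 move [-0.0415 -0.5188  0.0016] tilt [-1.7e-03 -3.0e-04 -1.0e+00]
```

View pics/g.png

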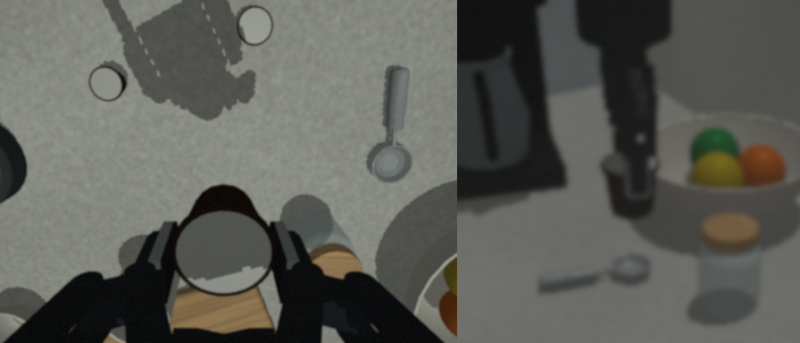

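The wrist half shows the lid at about (223,252) in the combined picture, held between both pads. The side half shows the cup hanging near upright at about (632,185). Next I measure its tilt and offset in the hand.

Run:
```python
from h import *
o=ctrl.get_obs(); R=Ro.from_rotvec(o["tool_rot"]).as_matrix()
X=np.load("w2.npy"); T=(X-o["tool_pos"])@R
u0,u1,v0,v1=[int(k) for k in (185*1.12,262*1.12,218*1.12,290*1.12)]
P=T[v0:v1,u0:u1].reshape(-1,3); P=P[(P[:,2]>.03)&(P[:,2]<.065)&(np.hypot(P[:,0],P[:,1])<.04)]
med=np.median(P[:,2]); 
for _ in range(4):
    A=np.c_[P[:,:2],np.ones(len(P))]; c=np.linalg.lstsq(A,P[:,2],rcond=None)[0]; r=P[:,2]-A@c; P=P[abs(r)<max(2*r.std(),.001)]
print(len(P),med,"plane",c.round(4),"tilt deg",np.degrees(np.arctan(c[:2])).round(1))
print("centre",P.mean(0).round(4),((P.min(0)+P.max(0))/2).round(4),np.ptp(P,axis=0).round(4))
```

```text
6302 0.0480022105762956 plane [-0.0003 -0.0021  0.048 ] tilt deg [-0.  -0.1]
centre [0.0005 0.0011 0.048 ] [-0.0005  0.001   0.048 ] [0.0412 0.0379 0.0021]
```

Request:
{"name": "apply_moves", "arguments": {
  "rows": [-0.001,-0.01,0,0,0,0,-0.003,-0.04,0,0,0,0,-0.007,-0.09,0,0,0,0,-0.012,-0.15,0,0,0,0,-0.017,-0.21,0,0,0,0,-0.022,-0.27,0,0,0,0,-0.026,-0.33,0,0,0,0,-0.031,-0.39,0,0,0,0,-0.036,-0.45,0,0,0,0,-0.039,-0.49,0,0,0,0,-0.041,-0.51,0,0,0,0,-0.042,-0.52,0,0,0,0,-0.042,-0.521,0,0,0,0,-0.042,-0.521,0,0,0,0,-0.042,-0.521,0,0,0,0]
}}

```text
t: 6.25
tool_pos: [0.4999, -0.1422, 0.2918]
tool_rot: [-0.473, -3.106, -0.0]
contact_force: [0.2, 0.1, -0.2]
opening: 0.0493
grip_force: 31.1
```

Run:
```python
from h import *
im,X=cloud("wrist"); cv2.imwrite("pics/w3.png",im)
to(.4999,-.1432,.2215)
im2,X2=cloud("top")
P=X2.reshape(-1,3); m=(abs(P[:,2]-.243)<.006)&(np.hypot(P[:,0]-.4993,P[:,1]+.1418)<.03);P=P[m]
if len(P):print(len(P),P.mean(0),(P.min(0)+P.max(0))/2,np.ptp(P,axis=0))
P=X.reshape(-1,3); r=np.hypot(P[:,0]-.4993,P[:,1]+.1418); P=P[(abs(P[:,2]-.137)<.005)&(r>.036)&(r<.055)]
A=np.c_[2*P[:,:2],np.ones(len(P))]; s=np.linalg.lstsq(A,(P[:,:2]**2).sum(1),rcond=None)[0]; print("ring",len(P),s[:2],np.sqrt(s[2]+s[:2]@s[:2]))
```

```text
t 6.3 tcp [ 0.4999 -0.1422  0.2919] F [-0.8  0.4  0. ] open 0.0491 move [-0.0005 -0.0016  0.1173] tilt [-0.e+00  2.e-04 -1.e+00]
206 [ 0.48492268 -0.13481521  0.24030939] [ 0.48651369 -0.139473    0.24269163] [0.0268983  0.05067282 0.01122053]
ring 2100 [ 0.4995632  -0.13929221] 0.04414422806267771
```

View pics/w3.png

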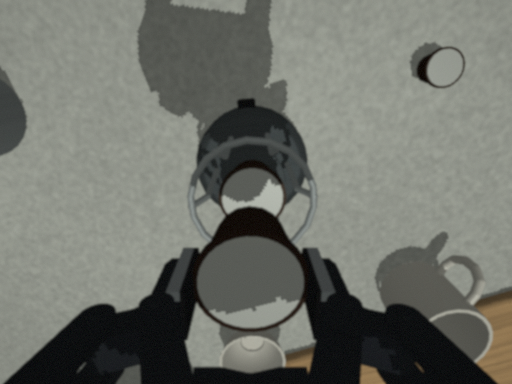

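The wrist view shows the held pod's lid at (251,283), and the ring centred at about (252,195) with the seated pod inside it. The two are aligned to within 2 mm, so I descend.

Request:
{"name": "apply_moves", "arguments": {
  "rows": [0,0.001,0.01,0,0,0,0,0.002,0.03,0,0,0,0,0.002,0.05,0,0,0,0,0.002,0.07,0,0,0,0,0.002,0.085,0,0,0,0,0.002,0.095,0,0,0,0,0.002,0.103,0,0,0,0,0.002,0.109,0,0,0,0,0.002,0.113,0,0,0,0,0.002,0.115,0,0,0,0,0.002,0.115,0,0,0,0,0.002,0.115,0,0,0]
}}

```text
t: 7.55
tool_pos: [0.5004, -0.142, 0.2237]
tool_rot: [0.475, 3.104, -0.001]
contact_force: [-0.0, -0.2, 4.3]
opening: 0.049
grip_force: 31.2
```

Request:
{"name": "apply_moves", "arguments": {
  "rows": [0,0,0,0,0,0,0,0,0,0,0,0,0,0,0,0,0,0,0,0,0,0,0,0,0,0,0,0,0,0,0,0,0,0,0,0],
  "grip": 1
}}

```text
t: 8.15
tool_pos: [0.5, -0.1419, 0.2228]
tool_rot: [-0.475, -3.105, -0.0]
contact_force: [-0.2, 0.4, -0.1]
opening: 0.0854
grip_force: 0.0
```

Request:
{"name": "apply_moves", "arguments": {
  "rows": [0,0,-0.01,0,0,0,0,0,-0.04,0,0,0,0,0,-0.08,0,0,0,0,0,-0.13,0,0,0,0,0,-0.16,0,0,0,0,0,-0.17,0,0,0,0,0,-0.17,0,0,0]
}}

```text
t: 8.85
tool_pos: [0.5004, -0.142, 0.3261]
tool_rot: [0.475, 3.103, -0.001]
contact_force: [-0.7, 0.5, -0.4]
opening: 0.0854
grip_force: 0.0
```

Run:
```python
from h import *
im,X=cloud("wrist"); im2,X2=cloud("side"); cv2.imwrite("pics/w4.png",cv2.resize(np.hstack([im,cv2.resize(im2[150:310,200:360],(384,384))]),(800,343)))
for n,Y in (("wrist",X),("side",X2)):
    P=Y.reshape(-1,3); P=P[(abs(P[:,2]-.173)<.006)&(np.hypot(P[:,0]-.4995,P[:,1]+.141)<.04)]
    if len(P):
        A=np.c_[P[:,:2],np.ones(len(P))]; c=np.linalg.lstsq(A,P[:,2],rcond=None)[0]
        print(n,len(P),P.mean(0).round(4),((P.min(0)+P.max(0))/2).round(4),np.ptp(P,axis=0).round(4),"tilt",np.degrees(c[:2]).round(1), "medz",np.median(P[:,2]))
to(.4995,-.141,.25)
```

```text
wrist 3716 [ 0.4983 -0.1401  0.1731] [ 0.4993 -0.1406  0.1719] [0.0509 0.0508 0.007 ] tilt [ 0.1 -0. ] medz 0.17310203665899182
side 573 [ 0.4976 -0.1449  0.173 ] [ 0.4986 -0.1434  0.1714] [0.0505 0.0508 0.0085] tilt [0.8 0.8] medz 0.17309807858615373
t 8.95 tcp [ 0.4997 -0.1417  0.3237] F [ 0.6  0.7 -1.6] open 0.0851 move [0.0004 0.001  0.1228] tilt [-1.7e-03  7.0e-04 -1.0e+00]
```

View pics/w4.png

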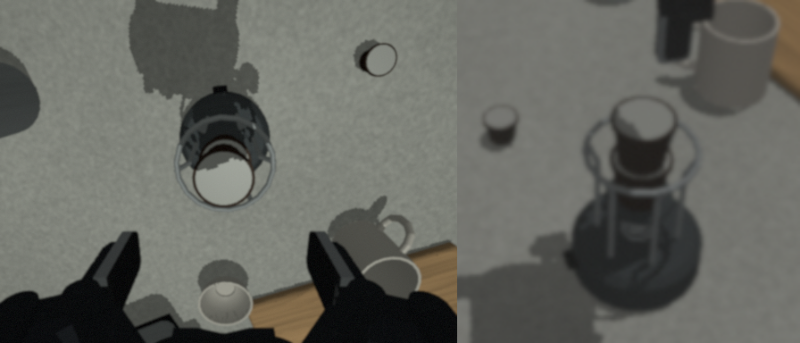

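The pod stands upright on the pile with its lid level at z = 0.173, centred. In the picture the lid is at (223,180) in the wrist half and (643,120) in the side half. Next I close the fingers and push.

Request:
{"name": "apply_moves", "arguments": {
  "rows": [0,0.001,0,0,0,0,0,0.001,0,0,0,0,0,0.001,0,0,0,0,0,0.001,0,0,0,0,0,0.001,0,0,0,0,0,0.001,0,0,0,0,0,0.001,0,0,0,0,0,0.001,0,0,0,0,0,0.001,0.02,0,0,0,0,0.001,0.04,0,0,0,0,0.001,0.06,0,0,0,0,0.001,0.075,0,0,0,0,0.001,0.085,0,0,0,0,0.001,0.09,0,0,0,0,0.001,0.09,0,0,0,0,0.001,0.09,0,0,0],
  "grip": 0,
  "grip_force": 20
}}

```text
t: 10.55
tool_pos: [0.5005, -0.1414, 0.2714]
tool_rot: [0.475, 3.105, -0.0]
contact_force: [0.7, -0.7, -0.4]
opening: -0.0002
grip_force: 0.0
```

Request:
{"name": "apply_moves", "arguments": {
  "rows": [0,0,0.004,0,0,0,0,0,0.008,0,0,0,0,0,0.012,0,0,0,0,0,0.016,0,0,0,0,0,0.02,0,0,0,0,0,0.024,0,0,0,0,0,0.028,0,0,0,0,0,0.032,0,0,0,0,0,0.036,0,0,0,0,0,0.04,0,0,0,0,0,0.044,0,0,0,0,0,0.047,0,0,0,0,0,0.05,0,0,0,0,0,0.05,0,0,0]
}}

```text
t: 11.95
tool_pos: [0.5004, -0.1414, 0.2413]
tool_rot: [0.475, 3.105, -0.0]
contact_force: [-0.9, 1.0, 4.2]
opening: -0.0002
grip_force: 1.9
```

Request:
{"name": "apply_moves", "arguments": {
  "rows": [0,0,0.003,0,0,0,0,0,0.006,0,0,0,0,0,0.009,0,0,0,0,0,0.012,0,0,0,0,0,0.015,0,0,0,0,0,0.018,0,0,0,0,0,0.021,0,0,0,0,0,0.024,0,0,0,0,0,0.027,0,0,0,0,0,0.03,0,0,0,0,0,0.033,0,0,0,0,0,0.036,0,0,0,0,0,0.039,0,0,0,0,0,0.042,0,0,0,0,0,0.045,0,0,0,0,0,0.048,0,0,0,0,0,0.051,0,0,0,0,0,0.054,0,0,0,0,0,0.054,0,0,0]
}}

```text
t: 13.85
tool_pos: [0.5003, -0.1414, 0.2084]
tool_rot: [0.475, 3.105, -0.0]
contact_force: [-0.5, 0.7, 4.9]
opening: -0.0001
grip_force: 2.5
```

Run:
```python
from h import *
im,X=cloud("wrist"); im2,X2=cloud("side"); cv2.imwrite("pics/w5.png",cv2.resize(np.hstack([im,cv2.resize(im2[150:310,200:360],(384,384))]),(800,343)))
to(.4995,-.141,.208)
```

```text
t 13.95 tcp [ 0.5003 -0.1414  0.2084] F [-0.1  0.4  4.5] open -0.0002 move [0.0014 0.0002 0.0007] tilt [ 2.e-04 -1.e-04 -1.e+00]
```

View pics/w5.png

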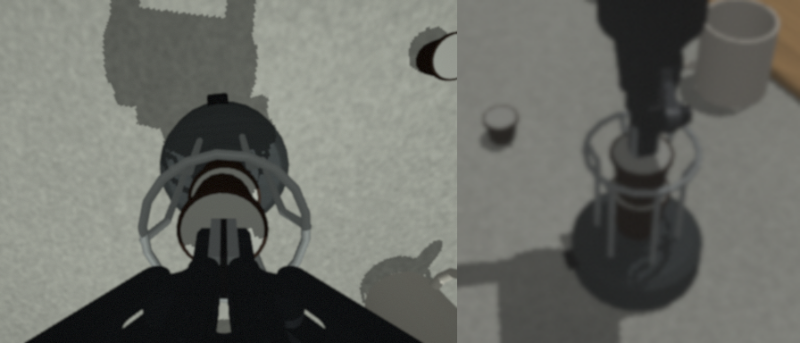

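The shut fingertips rest on the lid, at about (223,235) in the wrist half. The side half shows the lid inside the ring at about (640,155). Next I check the lid's height against the ring's.

Run:
```python
from h import *
im,X=cloud("wrist"); im2,X2=cloud("side")
for n,Y in (("w",X),("s",X2)):
    P=Y.reshape(-1,3); r=np.hypot(P[:,0]-.4995,P[:,1]+.141)
    g=P[(r<.024)&(P[:,2]>.12)&(P[:,2]<.16)]
    print(n,np.histogram(g[:,2],bins=np.arange(.12,.161,.002)))
    q=P[(r>.040)&(r<.05)&(P[:,2]>.13)&(P[:,2]<.15)]; print("ring z 50/95%",np.percentile(q[:,2],[50,95]))
to(.4995,-.141,.2065)
```

```text
w (array([  59,   34,   14,    0,    0,    0,    0,  992, 2642,   19,   56,
         92,  108,  139,  122,  143,  153,  148,  168,  150]), array([0.12 , 0.122, 0.124, 0.126, 0.128, 0.13 , 0.132, 0.134, 0.136,
       0.138, 0.14 , 0.142, 0.144, 0.146, 0.148, 0.15 , 0.152, 0.154,
       0.156, 0.158, 0.16 ]))
ring z 50/95% [0.13872649 0.13992512]
s (array([ 11,  15,  11,   7,   3,   0,   0,  94, 180,  10,   3,   8,   9,
        11,  13,  13,  11,  11,  16,  15]), array([0.12 , 0.122, 0.124, 0.126, 0.128, 0.13 , 0.132, 0.134, 0.136,
       0.138, 0.14 , 0.142, 0.144, 0.146, 0.148, 0.15 , 0.152, 0.154,
       0.156, 0.158, 0.16 ]))
ring z 50/95% [0.13847206 0.14016784]
t 14.05 tcp [ 0.5003 -0.1413  0.2085] F [0.3 0.8 5. ] open -0.0001 move [0.0014 0.0002 0.0033] tilt [ 2.e-04 -1.e-04 -1.e+00]
```

Request:
{"name": "apply_moves", "arguments": {
  "rows": [0,0,0.001,0,0,0,0,0,0.003,0,0,0,0,0,0.003,0,0,0]
}}

```text
t: 14.35
tool_pos: [0.5003, -0.1414, 0.2069]
tool_rot: [0.475, 3.105, -0.0]
contact_force: [-0.3, 1.1, 5.7]
opening: -0.0004
grip_force: 2.8
```

Request:
{"name": "apply_moves", "arguments": {
  "rows": [0,0,-0.003,0,0,0,0,0,-0.01,0,0,0,0,0,-0.025,0,0,0,0,0,-0.05,0,0,0,0,0,-0.08,0,0,0,0,0,-0.12,0,0,0,0,0,-0.16,0,0,0,0,0,-0.19,0,0,0,0,0,-0.2,0,0,0,0,0,-0.2,0,0,0]
}}

```text
t: 15.35
tool_pos: [0.5006, -0.1415, 0.3286]
tool_rot: [0.475, 3.103, -0.001]
contact_force: [-0.1, 1.2, 0.5]
opening: -0.0004
grip_force: 0.0
```

Run:
```python
from h import *
im,X=cloud("wrist"); im2,X2=cloud("side"); cv2.imwrite("pics/w6.png",cv2.resize(np.hstack([im,cv2.resize(im2[150:310,200:360],(384,384))]),(800,343)))
for n,Y in (("w",X),("s",X2)):
    P=Y.reshape(-1,3); r=np.hypot(P[:,0]-.4995,P[:,1]+.141)
    g=P[(r<.03)&(P[:,2]>.128)&(P[:,2]<.15)]
    c=np.linalg.lstsq(np.c_[g[:,:2],np.ones(len(g))],g[:,2],rcond=None)[0]
    print(n,len(g),np.percentile(g[:,2],[5,50,95]),((g.min(0)+g.max(0))/2).round(4),"tilt",np.degrees(c[:2]).round(1))
    q=P[(r>.040)&(r<.05)&(P[:,2]>.13)&(P[:,2]<.15)]; print("ring z",np.percentile(q[:,2],[50,95]))
to(.4995,-.141,.3)
```

```text
w 2792 [0.13361121 0.13477725 0.13589688] [ 0.4993 -0.1404  0.1339] tilt [ 0.3 -0.1]
ring z [0.13868583 0.13999194]
s 546 [0.13316315 0.13471965 0.13603683] [ 0.4993 -0.1426  0.1332] tilt [0.4 0.3]
ring z [0.13855187 0.14023266]
t 15.45 tcp [ 0.4999 -0.1412  0.326 ] F [ 0.3 -0.7  0.1] open -0.0002 move [0.0007 0.0001 0.0433] tilt [-1.e-03  4.e-04 -1.e+00]
```

View pics/w6.png

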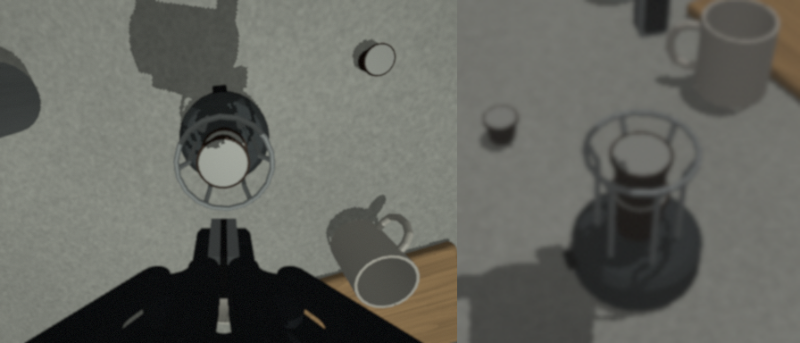

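The pod is upright and centred in the ring, with its lid at (222,163) in the wrist half and (641,155) in the side half. The lid is level at 0.1347, about 4 mm below the ring's top, and the gripper is clear. I'm handing in.

```bash
python3 -c "
from station import ctrl
print(ctrl.finish_job())"
```

```text
the job is handed in; nothing more can be done
None
```

The large pod stands upright on the pile in the dispenser, its lid pushed to about 4 mm below the ring's top, and the gripper has let go and is clear; the job was handed in at about 15.5 s.

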